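# Lay out a climate check in the growing room

### The arm

A 6-joint arm with a two-finger parallel gripper is mounted at the origin on the work surface. World frame = base frame: x ahead of the robot, y to its left, z up, the work surface at z = 0. Lengths are in m, angles in rad, forces in N, time in s.
With the tool pointing down it reaches from about 0.3 to 0.875 m from the base axis. Payload 6.4 kg.
Tool frame: the origin (TCP) lies on the front face of the gripper's body, between the roots of the fingers; the fingertips stand 73 mm ahead of it and the grasp point (between the pads) lies ctrl.pinch_z ahead of it (ctrl.pinch_z is the distance from the TCP to the grasp point, in m); z points along the fingers, x is the direction in which the jaws open and shut, and the axes are right-handed (so a half turn about z gives the same grasp; the last joint's range is limited). The gripper opens to 85 mm and grips with 20 to 120 N. Pads are 22 mm wide; open, the fingers measure 114 mm over their backs; the gripper's body (76 mm by 85 mm) begins 54 mm behind the grasp point. The pads swing forward as they close: fully open they stand 13 mm farther back than shut.
Start: joints at [-1.469, 0.181, 1.607, -0, 1.354, -0.206], TCP at [0.174, -0.548, 0.304] pointing down, gripper open.
Joint ranges: [-2.99, 2.99], [-0.89, 2.07], [0.3, 2.58], [-1.14, 4.28], [0, 2.63], [-3.12, 3.12]. Speed limits (rad/s): [2.57, 2.57, 3.01, 3.14, 3.14, 3.14].

### API

Orientations are given as a unit quaternion [w, x, y, z].
In Python, from bench import ctrl gives the robot as it stands.
- The arm moves only by the tool move_arm, never from a script. Its argument "rows" is text: rows parted by semicolons, each of 7 numbers parted by spaces: the shift along the tool's x, y, z in cm, then the turn, a rotation vector about the tool's x, y, z in degrees, then the opening, from 0 (shut) to 1 (fully open). In form: x y z rx ry rz grip; .... A call has 1 to 20 rows; each row shifts and turns the commanded pose from where the row before left it, along the tool's axes as they then stand; what a row does not reach is not made up. A row lasts 1/10 s, in which the tool goes at most 50 mm and 8.59 degrees, less where a joint would pass 70% of its speed; a pose out of reach is approached as far as the arm can. A call with a gripper value outside its range is refused whole. The fingers move at their own pace and stop on an object; the grip force is fixed at half the most. Time passes only in rows, so rows that do not move let the fingers close. It gives the time, the measured TCP pose, the force and the opening at its end, in the units of the state.
- ctrl.get_obs(): the state, without advancing time (a new reading comes with each control period).
- ctrl.camera(name): name is "side" or "top"; returns a dict with "color" (400x640x3 uint8, blue, green, red), "fx", "fy", "cx", "cy" (pixels), "rvec" (rotation vector, rad) and "tvec" (3), from world to camera coordinates, as OpenCV has them. Camera axes: x right, y down, z forward; pixel columns grow to the right and rows downward; lengths in m; the calibration is good to about 2 mm. A picture is of the moment at which its call begins. There is no depth.
- ctrl.hand_in(): hands the job in, once; it reports no verdict.
Trained networks look in the newest picture that a camera, given by its name, has taken for a name from the list of things; names that differ only in an ending like _2 or _b are one class to them, and where a whole thing is asked for, a point or a joint stands for the part that bears it (a point fixed in the world has none). Each returns a list of dicts, best first, with "confidence" (0 to 1); they miss things now and then, are a little off and sometimes report something else, mostly with a low value. They report only what shows in the picture. A call takes as long as a camera call.
- ctrl.look_for(camera, query): "bbox" ([left, top, right, bottom] in pixels, round what is visible of it).
- ctrl.trace(camera, query): "region" (400x640 bool, what is visible of it) and "bbox" ([left, top, right, bottom] in pixels, round what is visible of it).
The state is a dict: "time_s": time; "q": joint angles; "dq": joint speeds; "joint_efforts": joint torques, N m; "eef_pos": TCP position; "eef_rot": TCP orientation; "wrist_force": force on the tool from outside, world axes, zero at the start; "torque": the same for the moment, N m; "opening": opening from 0.0 (shut) to 1.0 (fully open).
Only numpy, scipy, OpenCV 4.12 (cv2) and the standard library are available. Lean on these libraries where they do the work, as an engineer would, in place of code of your own. Each camera call takes 0.05 s, during which the arm holds its last target.

### The job

Set up the climate check in the green tray around the upright probe: seen from the robot, and squared to the tray, stand the tall mushroom cup to the left of the probe, the short jar to its right, and lay the white logger flat behind it (on the side away from the robot) with its long side along the tray's long side and its screen up, each 10 cm from the probe, centre to centre. The jar must end with the loose knobbed lid resting centrally on its top. Keep the cup and jar upright, do not bump the probe, and leave the slim white bottle and the dark steel tin where they are.

Things in the scene. Friction and masses are not known exactly. Their poses are not given: they have to be found in the camera images.
- tray: Shallow green tray, fixed, 240 mm (x) by 340 mm (y), 20 mm high, walls and floor 5 mm thick, empty but for the probe. Origin at the centre of its underside; x across it, away from the robot (behind), y along its long side to the robot's left, z up. Inner floor 5 mm above the origin. It stands left or right of the robot's centre line, turned by up to 0.25 rad.
- probe: Slim upright climate probe, fixed in the tray: round black foot 36 mm across and 12 mm high, 12 mm steel stem, white head 20 mm across, 128 mm high in all. Origin at the centre of its foot's underside, on the tray's inner floor; its axes are parallel to the tray's (x behind, y left, z up).
- cup: Tall growing cup, 60 mm across and 150 mm high, brown at the bottom, pale blue above, white mushroom heads filling its top (they reach 3 mm over the rim). Solid, closed, about 0.2 to 0.42 kg. Stands loose on the black rubber mat (3 mm thick) on the other side of the bench. Origin at the centre of its underside, z up along its axis.
- jar: Short jar, 62 mm across and 85 mm high, brown with a pale blue collar and a flat top. Solid, about 0.2 to 0.4 kg. Stands loose on the mat. Origin at the centre of its underside, z up along its axis.
- lid: Loose flat lid: white disc 68 mm across and 6 mm thick with an upright grey knob 26 mm across and 24 mm high in its middle (30 mm high in all). Flat beneath: it simply rests on the jar's flat top. 0.05 kg. Lies on the mat. Origin at the centre of its underside, z up through the knob.
- logger: White data logger box with a dark screen on top, 74 mm long (x), 36 mm wide (y), 24 mm high. 0.09 kg. Lies on the mat, screen up, at any yaw. Origin at the centre of its underside, z up.
- spray: Slim white bottle with a blue cap, 44 mm across and 120 mm high, standing loose between the tray and the mat, farther from the robot than the tin. Leave alone. Origin at the centre of its underside.
- tin: Closed round dark steel tin, 56 mm across and 45 mm high, standing loose between the tray and the mat. Leave alone. Origin at the centre of its underside.

How it is judged:
At the end, for the whole second after the job is handed in: From the probe, in the tray's axes: cup 100 mm left, jar 100 mm right, logger 100 mm behind, each within 15 mm each way, on the tray floor (4 mm), level (0.1 rad); logger lengthwise within 0.2 rad; lid on the jar, level, knob up, centred within 10 mm; all released and at rest (x of cup in the frame of probe between -0.015 and 0.015 m and y of cup in the frame of probe between 0.085 and 0.115 m and z of cup in the frame of probe between -0.004 and 0.004 m and angle between each of cup, jar, lid, logger's own z axis and vertical below 0.1 rad and linear speed of each of cup, jar, lid, logger below 0.02 m/s and x of jar in the frame of probe between -0.015 and 0.015 m and y of jar in the frame of probe between -0.115 and -0.085 m and z of jar in the frame of probe between -0.004 and 0.004 m and horizontal distance between lid and jar below 0.01 m and z of lid in the frame of jar between 0.081 and 0.089 m and x of logger in the frame of probe between 0.085 and 0.115 m and y of logger in the frame of probe between -0.015 and 0.015 m and z of logger in the frame of probe between -0.004 and 0.004 m and angle between the x axis of logger and the y axis of tray, either way round below 0.2 rad); the robot touches nothing.
It fails at once if the cup or the jar is tipped by more than 0.5 rad (angle between any of cup, jar's own z axis and vertical above 0.5 rad).
It fails at once if the probe is bumped with more than 10 N (contact force between probe and anything else above 10 N).
It fails at once if the slim bottle or the tin is moved by more than 20 mm (distance of any of spray, tin from where it was at the start of the episode above 0.02 m).
It also fails if it takes over 128 s, if anything falls off the work surface, if the arm or the gripper's body presses on something with over 40 N, if the wrist force passes 120 N, or if a joint passes its speed limit or range.

## Working session

There is one attempt and no reset: what is moved stays moved. The work goes in short steps, Python scripts to look and compute and a tool call to move; the robot and the scene stay as the last step left them, time stands still between calls to the robot, and variables do not carry over. Pictures are saved under pics/ and viewed, and the job is handed in when it is done.

Besides the shell and the picture viewer there is one more tool, called after "Call:" by a JSON object that holds its "method" and its "body", one argument or row to a line. move_arm: Moves the arm, as the interface text tells. Its arguments: {"type":"object","properties":{"rows":{"type":"string"}},"required":["rows"]}

```bash
mkdir -p pics; ls; python3 - <<'E'
from bench import ctrl
import cv2
print(ctrl.pinch_z)
print(ctrl.get_obs())
for n in ("side","top"):
    c=ctrl.camera(n); cv2.imwrite(f"pics/{n}0.png",c["color"]); print(n,c["fx"],c["fy"],c["cx"],c["cy"],c["rvec"],c["tvec"])
E
```

```text
pics
0.0539
{'time_s': 0.0, 'q': array([-1.46927743e+00,  1.81553966e-01,  1.60801246e+00,  1.60113571e-06,
        1.35382084e+00, -2.06296732e-01]), 'dq': array([-7.28970991e-04,  3.93424111e-04,  8.33131763e-04,  9.67012426e-05,
       -8.85492553e-04, -6.60798271e-04]), 'joint_efforts': array([ 6.49719295e-04, -4.44865787e+01, -3.51345670e+01, -2.63292577e-04,
        8.89660267e-03, -1.15713348e-05]), 'eef_pos': array([ 0.17418598, -0.54752574,  0.30297463]), 'eef_rot': array([-6.67367648e-04,  8.07148152e-01, -5.90348249e-01, -5.99813661e-04]), 'wrist_force': array([ 0.55933283, -0.01272155, -0.13223928]), 'torque': array([-0.03175994, -0.01589138,  0.03489045]), 'opening': 1.0009965167013966}
side 384.2805570037953 384.2805570037953 321.72577725833713 199.1030144301161 [ 2.24013225 -0.15313712  0.08928745] [-0.50085537  0.05465773  0.8688811 ]
top 385.91385548317993 385.91385548317993 322.6928532355061 198.98499429989553 [ 2.14867514 -2.12138638  0.19472233] [0.00810479 0.52471797 0.72824976]
```

View pics/side0.png

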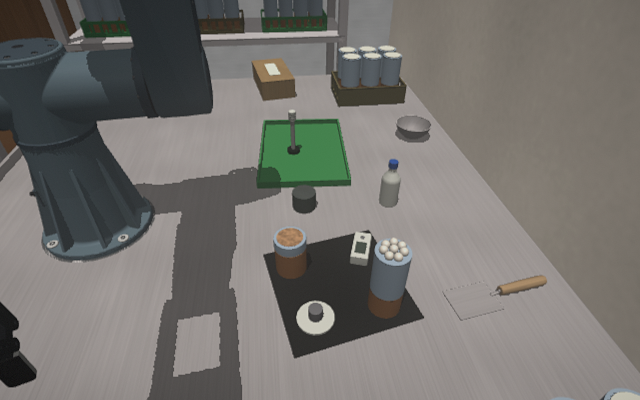

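View pics/top0.png

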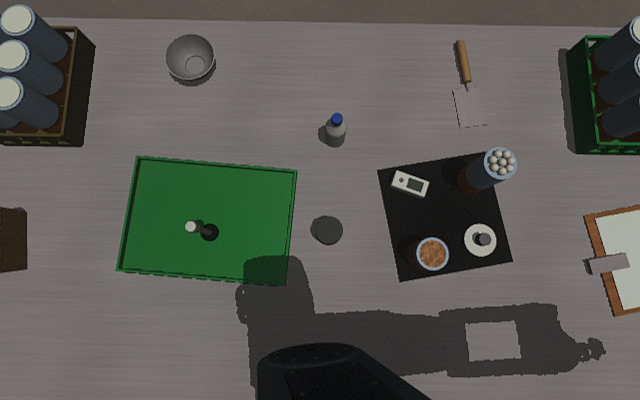

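```bash
cat > h.py <<'E'
import numpy as np, cv2
from scipy.optimize import minimize
from bench import ctrl
def cyl(r,z0,z1,n=40):
    a=np.linspace(0,2*np.pi,n,endpoint=False)
    return np.vstack([np.c_[r*np.cos(a),r*np.sin(a),0*a+z] for z in (z0,z1)])
def box(x,y,z0,z1): return np.array([[i*x/2,j*y/2,z] for i in(-1,1) for j in(-1,1) for z in(z0,z1)])
M={"cup":[cyl(.03,0,.15),cyl(.022,.15,.153)],"jar":[cyl(.031,0,.085)],"lid":[cyl(.034,0,.006),cyl(.013,.006,.03)],
"logger":[box(.074,.036,0,.024)],"spray":[cyl(.022,0,.08),cyl(.01,.08,.12)],"tin":[cyl(.028,0,.045)],
"tray":[box(.24,.34,0,.02)],"probe":[cyl(.018,0,.012),cyl(.006,.012,.12),cyl(.01,.1,.128)]}
def proj(c,P): return cv2.projectPoints(np.asarray(P,float).reshape(-1,3),c["rvec"],c["tvec"],np.array([[c["fx"],0,c["cx"]],[0,c["fy"],c["cy"]],[0,0,1.]]),None)[0].reshape(-1,2)
def ray(c,uv):
    R=cv2.Rodrigues(np.asarray(c["rvec"],float))[0]; o=-R.T@np.asarray(c["tvec"],float)
    return o,R.T@np.array([(uv[0]-c["cx"])/c["fx"],(uv[1]-c["cy"])/c["fy"],1])
def onz(c,uv,z):
    o,d=ray(c,uv); return (o+d*(z-o[2])/d[2])
def sil(c,name,x,y,z,yaw):
    im=np.zeros((400,640),np.uint8);cs,s=np.cos(yaw),np.sin(yaw)
    for p in M[name]:
        q=p@np.array([[cs,s,0],[-s,cs,0],[0,0,1]])+[x,y,z]
        h=cv2.convexHull(proj(c,q).astype(np.float32)).reshape(-1,2)
        cv2.fillConvexPoly(im,np.round(h*16).astype(np.int32),255,cv2.LINE_AA,4)
    return im/255.
def fit(cams,masks,name,z,x0,yawfree=False):
    def cost(p):
        s=0
        for c,m in zip(cams,masks):
            a=sil(c,name,p[0],p[1],z,p[2] if yawfree else 0); s+=1-np.minimum(a,m).sum()/max(1,np.maximum(a,m).sum())
        return s
    best=None
    for yaw in (np.arange(-1.5,1.6,.4) if yawfree is True else [x0[2] if len(x0)>2 else 0]):
        n=3 if yawfree else 2
        st=np.array(list(x0[:2])+[yaw])[:n]
        sx=np.vstack([st]+[st+d for d in np.diag([.012,.012,.2][:n])])
        r=minimize(cost,st,method="Nelder-Mead",options=dict(initial_simplex=sx,xatol=1e-4,fatol=1e-4))
        if best is None or r.fun<best.fun: best=r
    return best
def masks(cams,name):
    out=[];cc=[]
    for n,c in cams.items():
        t=ctrl.trace(n,name)
        print(name,n,[(round(d["confidence"],2),d["bbox"]) for d in t[:2]])
        if t and t[0]["confidence"]>.3: out.append(t[0]["region"].astype(float));cc.append(c)
    return cc,out
E
python3 - <<'E'
from h import *
cams={n:ctrl.camera(n) for n in("side","top")}
import pickle
for n in M:
    z=dict(tray=0,probe=.005,spray=0,tin=0).get(n,.003)
    cc,mm=masks(cams,n)
    if not mm: continue
    m=mm[-1]; ys,xs=np.nonzero(m); x0=onz(cc[-1],(xs.mean(),ys.mean()),.04)[:2]
    yf=True if n in("tray","logger") else False
    r=fit(cc,mm,n,z,x0,yf); print("  both",r.x.round(4),round(r.fun,3))
    for c,q in zip(cc,mm):
        r2=fit([c],[q],n,z,r.x,1 if yf else False); print("   ",r2.x.round(4),round(r2.fun,3))
print(ctrl.get_obs()["time_s"])
E
```

```text
cup side [(0.96, [365.5, 238.9, 409.8, 315.8])]
cup top [(0.9, [456.6, 148.4, 515.7, 196.2])]
  both [ 0.5773 -0.2984] 0.206
    [ 0.5768 -0.2995] 0.117
    [ 0.5766 -0.2969] 0.084
jar side [(0.76, [271.4, 226.1, 308.6, 282.3])]
jar top [(0.83, [406.7, 237.1, 447.5, 269.9])]
  both [ 0.4176 -0.1892] 0.201
    [ 0.4164 -0.1869] 0.095
    [ 0.4191 -0.1885] 0.094
lid side [(0.78, [293.3, 301.7, 336.0, 335.6])]
lid top [(0.74, [464.7, 221.7, 495.4, 254.8])]
  both [ 0.4499 -0.3125] 0.221
    [ 0.4498 -0.3127] 0.092
    [ 0.4506 -0.3122] 0.127
logger side [(0.6, [349.2, 235.3, 370.5, 267.4])]
logger top [(0.95, [388.0, 169.9, 429.7, 197.5])]
  both [ 0.5639 -0.1657  1.2238] 0.253
    [ 0.5631 -0.1661  1.24  ] 0.112
    [ 0.5651 -0.1657  1.1924] 0.133
spray side [(0.88, [377.3, 162.0, 399.1, 208.4])]
spray top [(0.76, [323.5, 112.0, 347.2, 147.5])]
  both [ 0.6662 -0.0081] 0.393
    [ 0.6672 -0.0056] 0.167
    [ 0.6662 -0.0082] 0.223
tin side [(0.88, [288.5, 182.7, 313.9, 214.9])]
tin top [(0.84, [314.0, 216.8, 342.5, 244.0])]
  both [0.4624 0.0032] 0.206
    [0.4611 0.0026] 0.113
    [0.4635 0.0035] 0.074
tray side [(0.44, [284.6, 110.6, 299.5, 156.7])]
tray top [(0.65, [116.9, 154.1, 296.7, 287.0])]
  both [ 0.4854  0.2499 -0.0746] 1.01
    [ 0.4567  0.4124 -0.1544] 0.945
    [ 0.4854  0.2499 -0.0746] 0.042
probe side []
probe top [(0.65, [185.2, 219.7, 220.9, 242.2]), (0.64, [458.3, 149.9, 517.1, 194.2])]
  both [0.4597 0.2476] 0.123
    [0.4596 0.2471] 0.121
1.0
```

```bash
python3 - <<'E'
from h import *
cams={n:ctrl.camera(n) for n in("side","top")}
mm=[];cc=[]
for n,c in cams.items():
    hsv=cv2.cvtColor(c["color"],cv2.COLOR_BGR2HSV)
    m=((hsv[...,0]>50)&(hsv[...,0]<80)&(hsv[...,1]>120)).astype(np.uint8)
    k,l,st,_=cv2.connectedComponentsWithStats(m); i=[j for j in np.argsort(-st[:,4]) if j!=0][0]
    m=(l==i).astype(np.uint8); cnt=max(cv2.findContours(m,0,2)[0],key=cv2.contourArea)
    f=np.zeros_like(m);cv2.drawContours(f,[cv2.convexHull(cnt)],-1,1,-1); mm.append(f.astype(float));cc.append(c);print(n,st[i])
r=fit(cc,mm,"tray",0,[.485,.25,-.075],1);print(r.x,r.fun)
for c,q in zip(cc,mm):
    r2=fit([c],[q],"tray",0,r.x,1);print(r2.x,r2.fun)
x,y,w=r.x
out=[]
for n,c in cams.items():
    im=c["color"].copy()
    for nm,p in dict(tray=(x,y,0,w),probe=(.4597,.2476,.005,0),cup=(.577,-.298,.003,0),jar=(.4176,-.188,.003,0),lid=(.45,-.3125,.003,0),logger=(.564,-.1657,.003,1.21),spray=(.6665,-.007,0,0),tin=(.4624,.0032,0,0)).items():
        s=(sil(c,nm,*p)>.5).astype(np.uint8); cv2.drawContours(im,cv2.findContours(s,0,2)[0],-1,(0,0,255),1)
    cv2.imwrite(f"pics/{n}_ov.png",im)
    if n=="side": cv2.imwrite("pics/side_z.png",cv2.resize(im[90:350,230:430],None,fx=2.3,fy=2.3,interpolation=2))
    else: cv2.imwrite("pics/top_z.png",cv2.resize(im[90:300,100:530],None,fx=1.8,fy=1.8,interpolation=2))
E
```

```text
side [ 273  125   60   56 1470]
top [  116   156   181   130 18667]
[ 0.48467888  0.24985323 -0.07719414] 0.5502622982463804
[0.51238815 0.28658678 0.0542749 ] 0.4995353061847162
[ 0.48476885  0.24899197 -0.07687866] 0.014088099992702996
```

View pics/side_z.png

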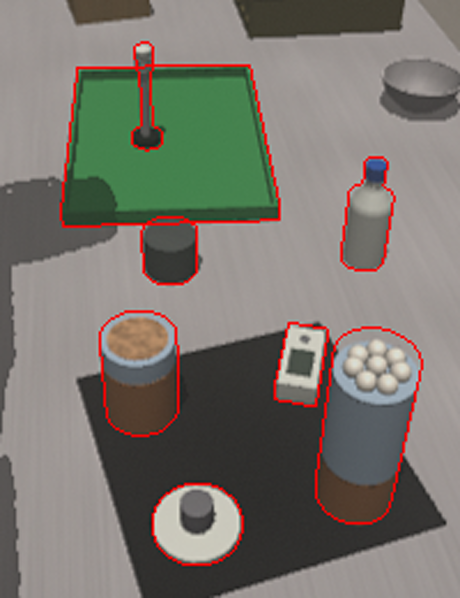

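View pics/top_z.png

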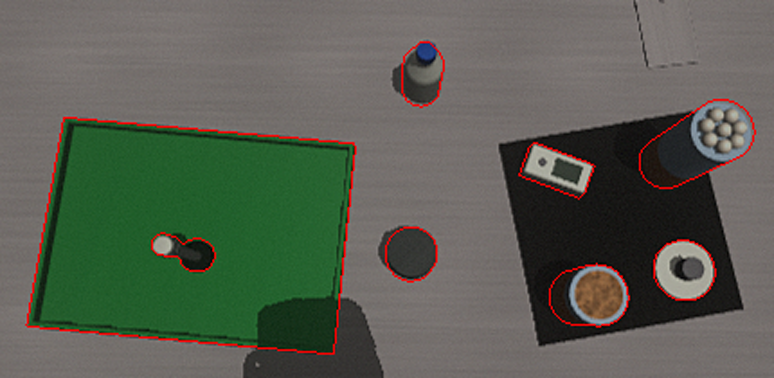

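Call:
{"method": "move_arm", "body": {
  "rows": "0 0 0 0 0 -8 1;0 0 0 0 0 -8.5 1;0 0 0 0 0 -8.5 1;0 0 0 0 0 -8.5 1;0 0 0 0 0 -8.5 1;0 0 0 0 0 -8.5 1;0 0 0 0 0 -8.5 1;0 0 0 0 0 -8.5 1;0 0 0 0 0 -0.4 1;0 0 0 0 0 0 1;0 0 0 0 0 0 1"
}}

```text
time_s: 2.2
eef_pos: [0.1742, -0.548, 0.3039]
eef_rot: [-0.0, 0.999, -0.04, 0.0]
wrist_force: [1.2, 0.4, -0.3]
opening: 0.999
```

```bash
cat > p.py <<'E'
import sys
from h import *
from scipy.spatial.transform import Rotation as Ro
# usage: p.py x y z jawdeg -> remaining tool shift in cm, turn
o=ctrl.get_obs();w,x,y,z=o["eef_rot"];R=Ro.from_quat([x,y,z,w]);p=o["eef_pos"]
m=R.as_matrix();j=np.degrees(np.arctan2(m[1,0],m[0,0]))
print("t",round(o["time_s"],2),"pos",p.round(4),"jaw",j.round(2),"tilt",np.degrees(np.arccos(-m[2,2])).round(2),"open",round(o["opening"],3),"F",o["wrist_force"].round(1))
if len(sys.argv)>1:
    t=np.array([float(v) for v in sys.argv[1:4]]);T=float(sys.argv[4]) if len(sys.argv)>4 else -4.4
    rot=Ro.from_matrix(m.T@np.array([[np.cos(np.radians(T)),np.sin(np.radians(T)),0],[np.sin(np.radians(T)),-np.cos(np.radians(T)),0],[0,0,-1]]).copy())
    print("shift cm",(m.T@(t-p)*100).round(2),"turn",np.degrees(rot.as_rotvec()).round(2))
E
python3 p.py .577 -.298 .303 -4.4
```

```text
t 2.2 pos [ 0.1742 -0.548   0.3039] jaw -4.63 tilt 0.0 open 0.999 F [ 1.2  0.4 -0.3]
shift cm [ 38.13 -28.17   0.09] turn [-0.   -0.   -0.23]
```

Call:
{"method": "move_arm", "body": {
  "rows": "1.5 -1 0 0 0 0 1;3.2 -2.4 0 0 0 0 1;3.2 -2.4 0 0 0 0 1;3.2 -2.4 0 0 0 0 1;3.2 -2.4 0 0 0 0 1;3.2 -2.4 0 0 0 0 1;3.2 -2.4 0 0 0 0 1;3.2 -2.4 0 0 0 0 1;3.2 -2.4 0 0 0 0 1;3.2 -2.4 0 0 0 0 1;3.2 -2.4 0 0 0 0 1;3.2 -2.4 0 0 0 0 1;1.4 -0.8 0 0 0 -0.2 1;0 0 0 0 0 0 1;0 0 0 0 0 0 1;0 0 0 0 0 0 1"
}}

```text
time_s: 3.8
eef_pos: [0.5751, -0.2972, 0.3038]
eef_rot: [0.0, 0.999, -0.038, -0.0]
wrist_force: [0.2, -0.0, 0.1]
opening: 1.0
```

```bash
python3 p.py .577 -.298 .172
```

```text
t 3.8 pos [ 0.5751 -0.2972  0.3038] jaw -4.35 tilt 0.04 open 1.0 F [ 0.2 -0.   0.1]
shift cm [ 0.2   0.07 13.18] turn [0.01 0.03 0.05]
```

Call:
{"method": "move_arm", "body": {
  "rows": "0.2 0.1 1 0 0 0 1;0 0 2 0 0 0 1;0 0 2 0 0 0 1;0 0 2 0 0 0 1;0 0 2 0 0 0 1;0 0 2 0 0 0 1;0 0 1.2 0 0 0 1;0 0 1 0 0 0 1;0 0 0 0 0 0 1;0 0 0 0 0 0 1"
}}

```text
time_s: 4.8
eef_pos: [0.5781, -0.298, 0.1724]
eef_rot: [0.0, 0.999, -0.037, 0.0]
wrist_force: [0.4, -0.6, -0.2]
opening: 1.001
```

```bash
python3 p.py .577 -.298 .172; python3 - <<'E'
from h import *
for n in("side","top"): cv2.imwrite(f"pics/{n}1.png",ctrl.camera(n)["color"])
E
```

```text
t 4.8 pos [ 0.5781 -0.298   0.1724] jaw -4.28 tilt 0.04 open 1.001 F [ 0.4 -0.6 -0.2]
shift cm [-0.11  0.01  0.04] turn [ 0.02 -0.03  0.12]
```

View pics/side1.png

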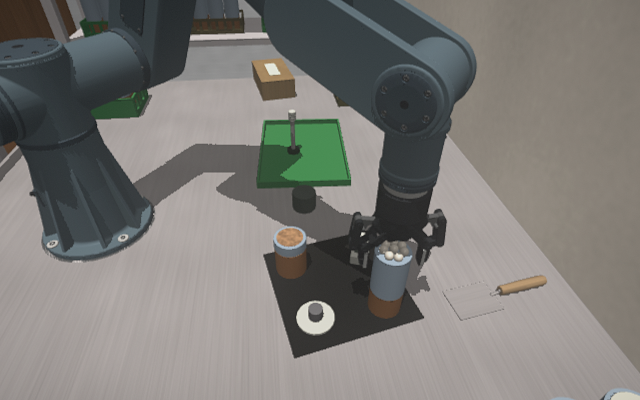

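The fingers straddle the cup (about 390,270) on both sides with the body just above it; I'll close.

Call:
{"method": "move_arm", "body": {
  "rows": "0 0 0 0 0 0 0;0 0 0 0 0 0 0;0 0 0 0 0 0 0;0 0 0 0 0 0 0;0 0 0 0 0 0 0;0 0 0 0 0 0 0;0 0 0 0 0 0 0;0 0 0 0 0 0 0;0 0 -0.5 0 0 0 0;0 0 -1.5 0 0 0 0;0 0 -2 0 0 0 0;0 0 -2 0 0 0 0;0 0 -2 0 0 0 0;0 0 0 0 0 0 0"
}}

```text
time_s: 6.3
eef_pos: [0.5794, -0.2985, 0.2561]
eef_rot: [0.002, 0.999, -0.037, 0.003]
wrist_force: [0.3, 0.1, -4.3]
opening: 0.691
```

```bash
python3 p.py .467 .347 .36
```

```text
t 6.3 pos [ 0.5794 -0.2985  0.2561] jaw -4.25 tilt 0.38 open 0.691 F [ 0.3  0.1 -4.3]
shift cm [-15.94 -63.5  -10.7 ] turn [ 0.2  -0.32  0.15]
```

Call:
{"method": "move_arm", "body": {
  "rows": "0 0 -2 0 0 0 0;-0.4 -1.5 -2 0 0 0 0;-0.8 -3.2 -2 0 0 0 0;-0.8 -3.2 -2 0 0 0 0;-0.8 -3.2 -2 0 0 0 0;-0.8 -3.2 -0.7 0 0 0 0;-0.8 -3.2 0 0 0 0 0;-0.8 -3.2 0 0 0 0 0;-0.8 -3.2 0 0 0 0 0;-0.8 -3.2 0 0 0 0 0;-0.8 -3.2 0 0 0 0 0;-0.8 -3.2 0 0 0 0 0;-0.8 -3.2 0 0 0 0 0;-0.8 -3.2 0 0 0 0 0;-0.8 -3.2 0 0 0 0 0;-0.8 -3.2 0 0 0 0 0;-0.8 -3.2 0 0 0 0 0;-0.8 -3.2 0 0 0 0 0;-0.8 -3.2 0 0 0 0 0;-0.8 -3.2 0 0 0 0 0"
}}

```text
time_s: 8.3
eef_pos: [0.4735, 0.3039, 0.3579]
eef_rot: [0.0, 0.999, -0.037, -0.001]
wrist_force: [0.6, -0.4, -3.8]
opening: 0.69
```

Call:
{"method": "move_arm", "body": {
  "rows": "-0.8 -2.6 0 0 0 0 0;-0.3 -1.2 0 0 0 0 0;0 0 0 0 0 0 0;0 0 0 0 0 0 0;0 0 0 0 0 0 0"
}}

```text
time_s: 8.8
eef_pos: [0.4665, 0.3403, 0.3586]
eef_rot: [0.0, 0.999, -0.038, -0.0]
wrist_force: [0.1, 0.4, -3.6]
opening: 0.69
```

```bash
python3 p.py .467 .347 .177; cat > shot.py <<'E'
import sys
from h import *
for n in("side","top"): cv2.imwrite(f"pics/{n}{sys.argv[1]}.png",ctrl.camera(n)["color"])
a=[cv2.imread(f"pics/{n}{sys.argv[1]}.png") for n in("side","top")]
cv2.imwrite(f"pics/b{sys.argv[1]}.png",np.vstack([cv2.resize(i,(480,300),interpolation=3) for i in a]))
E
python3 shot.py 2
```

```text
t 8.8 pos [0.4665 0.3403 0.3586] jaw -4.34 tilt 0.04 open 0.69 F [ 0.1  0.4 -3.6]
shift cm [ 0.   -0.68 18.16] turn [0.04 0.01 0.06]
```

View pics/b2.png

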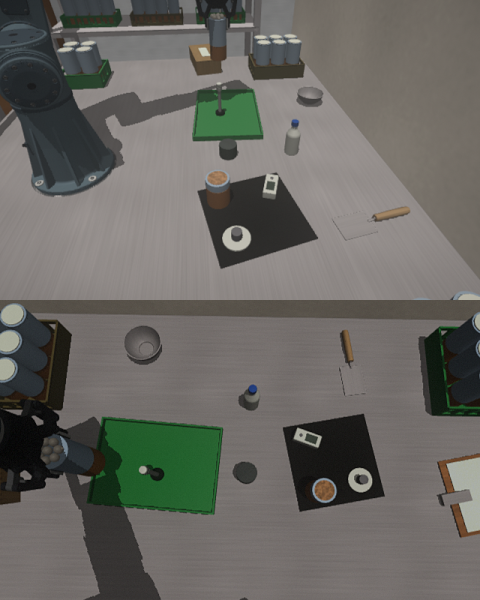

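Call:
{"method": "move_arm", "body": {
  "rows": "0 -0.7 1 0 0 0 0;0 0 2.5 0 0 0 0;0 0 2.5 0 0 0 0;0 0 2.5 0 0 0 0;0 0 2.5 0 0 0 0;0 0 2.5 0 0 0 0;0 0 2 0 0 0 0;0 0 1 0 0 0 0;0 0 0.6 0 0 0 0;0 0 0 0 0 0 0;0 0 0 0 0 0 0"
}}

```text
time_s: 10.0
eef_pos: [0.4673, 0.3487, 0.1889]
eef_rot: [-0.0, 0.999, -0.037, 0.001]
wrist_force: [-0.6, 0.2, -3.9]
opening: 0.686
```

```bash
python3 p.py .467 .347 .176
```

```text
t 10.0 pos [0.4673 0.3487 0.1889] jaw -4.27 tilt 0.1 open 0.686 F [-0.6  0.2 -3.9]
shift cm [-0.02  0.17  1.29] turn [-0.05 -0.08  0.13]
```

Call:
{"method": "move_arm", "body": {
  "rows": "0 0.1 0.6 0 0 0 0;0 0.1 0.4 0 0 0 0;0 0 0.2 0 0 0 0;0 0 0.1 0 0 0 0;0 0 0.1 0 0 0 0;0 0 0 0 0 0 0"
}}

```text
time_s: 10.6
eef_pos: [0.4664, 0.3466, 0.175]
eef_rot: [0.0, 0.999, -0.037, -0.0]
wrist_force: [-4.4, -1.6, 4.4]
opening: 0.687
```

```bash
python3 p.py .467 .347 .176; python3 shot.py 3
```

```text
t 10.6 pos [0.4664 0.3466 0.175 ] jaw -4.26 tilt 0.02 open 0.687 F [-4.4 -1.6  4.4]
shift cm [ 0.06 -0.05 -0.1 ] turn [0.   0.02 0.14]
```

View pics/b3.png

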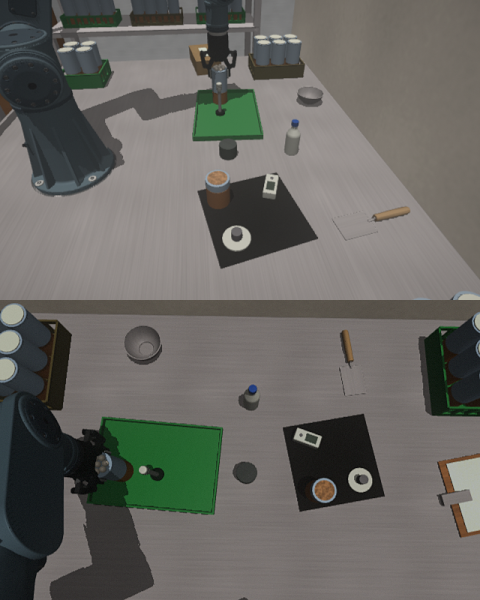

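Call:
{"method": "move_arm", "body": {
  "rows": "0 0 0 0 0 0 1;0 0 0 0 0 0 1;0 0 0 0 0 0 1;0 0 0 0 0 0 1;0 0 0 0 0 0 1;0 0 0 0 0 0 1;0 0 0 0 0 0 1;0 0 -1 0 0 0 1;0 0 -2 0 0 0 1;0 0 -3 0 0 0 1;0 0 -3 0 0 0 1;0 0 -2.5 0 0 0 1;0 0 -1 0 0 0 1;0 0 0 0 0 0 1"
}}

```text
time_s: 12.1
eef_pos: [0.4672, 0.3468, 0.3009]
eef_rot: [-0.001, 0.999, -0.037, 0.002]
wrist_force: [0.2, 0.0, -0.3]
opening: 0.997
```

```bash
python3 p.py .4178 -.188 .30
```

```text
t 12.1 pos [0.4672 0.3468 0.3009] jaw -4.26 tilt 0.22 open 0.997 F [ 0.2  0.  -0.3]
shift cm [-9.50e-01  5.37e+01 -1.00e-02] turn [-0.11 -0.19  0.14]
```

Call:
{"method": "move_arm", "body": {
  "rows": "0 1.7 0 0 0 0 1;-0.1 3.2 0 0 0 0 1;-0.1 3.2 0 0 0 0 1;-0.1 3.2 0 0 0 0 1;-0.1 3.2 0 0 0 0 1;-0.1 3.2 0 0 0 0 1;-0.1 3.2 0 0 0 0 1;-0.1 3.2 0 0 0 0 1;-0.1 3.2 0 0 0 0 1;-0.1 3.2 0 0 0 0 1;0 3.2 0 0 0 0 1;0 3.2 0 0 0 0 1;0 3.2 0 0 0 0 1;0 3.2 0 0 0 0 1;0 3.2 0 0 0 0 1;0 3.2 0 0 0 0 1;0 3.2 0 0 0 0 1;0 0.8 0 0 0 -0.1 1;0 0 0 0 0 0 1;0 0 0 0 0 0 1"
}}

```text
time_s: 14.1
eef_pos: [0.4169, -0.1876, 0.2978]
eef_rot: [-0.001, 0.999, -0.037, -0.001]
wrist_force: [-0.3, 0.7, 1.3]
opening: 1.001
```

```bash
python3 p.py .4178 -.188 .114; python3 - <<'E'
from h import *
cams={n:ctrl.camera(n) for n in("side","top")}
cc,mm=masks(cams,"cup")
for c,q in zip(cc,mm):
    r=fit([c],[q],"cup",.005,[.467,.347]);print(r.x,r.fun)
r=fit(cc,mm,"cup",.005,[.467,.347]);print(r.x)
d=r.x-np.array([.4597,.2476]);w=-.077;print("local",d@[np.cos(w),np.sin(w)],d@[-np.sin(w),np.cos(w)])
E
python3 shot.py 4
```

```text
t 14.1 pos [ 0.4169 -0.1876  0.2978] jaw -4.19 tilt 0.14 open 1.001 F [-0.3  0.7  1.3]
shift cm [ 0.12  0.06 18.38] turn [-0.1   0.1   0.21]
cup side []
cup top [(0.73, [115.7, 204.5, 176.7, 241.6]), (0.38, [188.2, 219.3, 221.9, 242.9])]
[0.4661453  0.33864228] 0.0989554761931416
[0.4661453  0.33864228]
local -0.0005771262310556061 0.0912683191721006
```

View pics/b4.png

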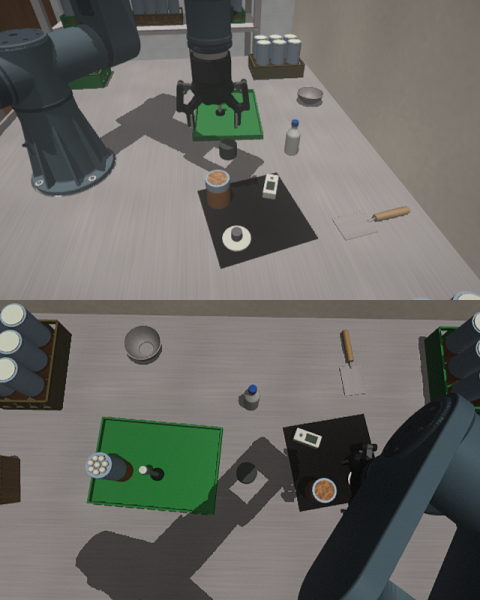

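Call:
{"method": "move_arm", "body": {
  "rows": "0.1 0.1 1 0 0 0 1;0 0 2.5 0 0 0 1;0 0 2.5 0 0 0 1;0 0 2.5 0 0 0 1;0 0 2.5 0 0 0 1;0 0 2.5 0 0 0 1;0 0 2.5 0 0 0 1;0 0 1.5 0 0 0 1;0 0 1.1 0 0 0 1;0 0 0 0 0 0 1;0 0 0 0 0 0 1"
}}

```text
time_s: 15.5
eef_pos: [0.4187, -0.1896, 0.1131]
eef_rot: [0.0, 0.999, -0.036, 0.0]
wrist_force: [0.5, -0.8, -0.1]
opening: 1.0
```

```bash
python3 p.py .4178 -.188 .112; python3 shot.py 5
```

```text
t 15.5 pos [ 0.4187 -0.1896  0.1131] jaw -4.16 tilt 0.01 open 1.0 F [ 0.5 -0.8 -0.1]
shift cm [-0.1  -0.15  0.11] turn [ 0.   -0.01  0.24]
```

View pics/b5.png

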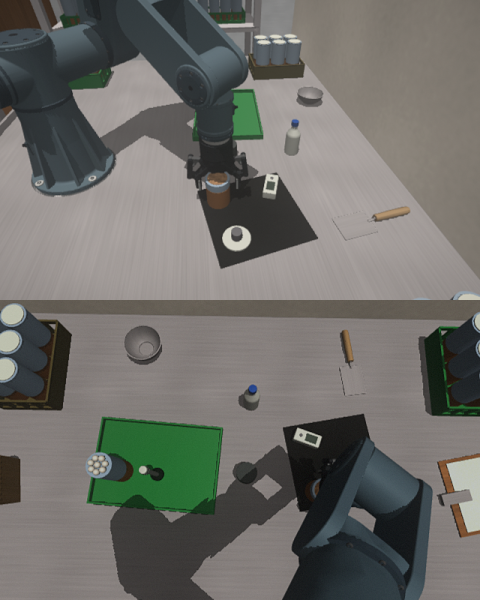

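Call:
{"method": "move_arm", "body": {
  "rows": "0 0 0 0 0 0 0;0 0 0 0 0 0 0;0 0 0 0 0 0 0;0 0 0 0 0 0 0;0 0 0 0 0 0 0;0 0 0 0 0 0 0;0 0 0 0 0 0 0;0 0 0 0 0 0 0;0 0 -0.5 0 0 0 0;0 0 -1.5 0 0 0 0;0 0 -2.5 0 0 0 0;0 0 -2.5 0 0 0 0;0 0 -2.5 0 0 0 0;0 0 -2.5 0 0 0 0;0 0 -1 0 0 0 0;0 0 0 0 0 0 0;0 0 0 0 0 0 0"
}}

```text
time_s: 17.3
eef_pos: [0.4181, -0.1891, 0.2419]
eef_rot: [-0.0, 0.999, -0.036, -0.001]
wrist_force: [-0.0, -0.6, -3.0]
opening: 0.711
```

```bash
python3 p.py .452 .147 .24
```

```text
t 17.3 pos [ 0.4181 -0.1891  0.2419] jaw -4.17 tilt 0.08 open 0.711 F [-0.  -0.6 -3. ]
shift cm [  0.94 -33.77   0.22] turn [-0.04  0.06  0.23]
```

Call:
{"method": "move_arm", "body": {
  "rows": "0 -1.5 0 0 0 0 0;0.1 -3.4 0 0 0 0 0;0.1 -3.4 0 0 0 0 0;0.1 -3.4 0 0 0 0 0;0.1 -3.4 0 0 0 0 0;0.1 -3.4 0 0 0 0 0;0.1 -3.4 0 0 0 0 0;0.1 -3.4 0 0 0 0 0;0.1 -3.4 0 0 0 0 0;0.1 -3.4 0 0 0 0 0;0 -1.6 0 0 0 0.2 0;0 0 0 0 0 0 0;0 0 0 0 0 0 0;0 0 0 0 0 0 0"
}}

```text
time_s: 18.7
eef_pos: [0.4515, 0.1455, 0.2422]
eef_rot: [0.0, 0.999, -0.038, -0.001]
wrist_force: [0.2, -0.5, -2.9]
opening: 0.712
```

```bash
python3 p.py .452 .147 .115
```

```text
t 18.7 pos [0.4515 0.1455 0.2422] jaw -4.39 tilt 0.09 open 0.712 F [ 0.2 -0.5 -2.9]
shift cm [ 0.06 -0.16 12.72] turn [0.03 0.08 0.01]
```

Call:
{"method": "move_arm", "body": {
  "rows": "0 0 1 0 0 0 0;0 0 2.5 0 0 0 0;0 0 2.5 0 0 0 0;0 0 2.5 0 0 0 0;0 0 2 0 0 0 0;0 0 1.2 0 0 0 0;0 0 0.5 0 0 0 0;0 0 0 0 0 0 0;0 0 0 0 0 0 0;0 0 0.2 0 0 0 0;0 0 0.2 0 0 0 0;0 0 0.1 0 0 0 0;0 0 0 0 0 0 0"
}}

```text
time_s: 20.0
eef_pos: [0.452, 0.146, 0.116]
eef_rot: [-0.0, 0.999, -0.038, 0.0]
wrist_force: [-0.1, 0.2, -1.9]
opening: 0.714
```

```bash
python3 p.py .452 .147 .115; python3 shot.py 6
```

```text
t 20.0 pos [0.452 0.146 0.116] jaw -4.36 tilt 0.01 open 0.714 F [-0.1  0.2 -1.9]
shift cm [-0.01 -0.1   0.1 ] turn [-0.   -0.01  0.04]
```

View pics/b6.png

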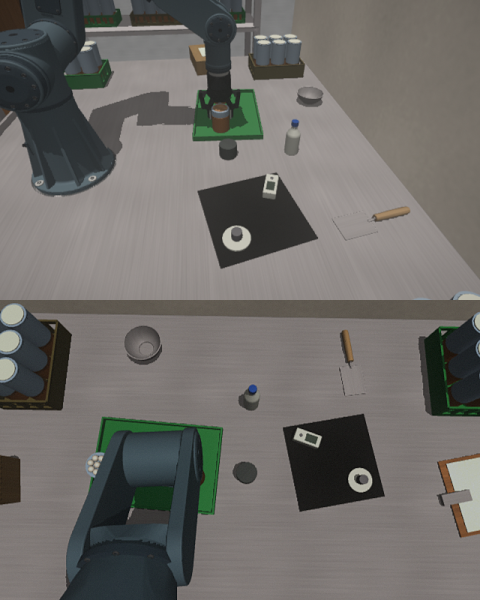

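Call:
{"method": "move_arm", "body": {
  "rows": "0 0 0.1 0 0 0 0;0 0 0.1 0 0 0 0;0 0 0 0 0 0 0;0 0 0 0 0 0 1;0 0 0 0 0 0 1;0 0 0 0 0 0 1;0 0 0 0 0 0 1;0 0 0 0 0 0 1;0 0 0 0 0 0 1;0 0 0 0 0 0 1;0 0 -1 0 0 0 1;0 0 -2.5 0 0 0 1;0 0 -2.5 0 0 0 1;0 0 -2.5 0 0 0 1;0 0 -2.5 0 0 0 1;0 0 -1 0 0 0 1;0 0 0 0 0 0 1"
}}

```text
time_s: 21.8
eef_pos: [0.4529, 0.1461, 0.2357]
eef_rot: [-0.0, 0.999, -0.038, 0.002]
wrist_force: [0.4, -0.4, -0.1]
opening: 0.999
```

```bash
python3 p.py .45 -.3125 .24
```

```text
t 21.8 pos [0.4529 0.1461 0.2357] jaw -4.36 tilt 0.22 open 0.999 F [ 0.4 -0.4 -0.1]
shift cm [ 3.2  45.75 -0.44] turn [-0.03 -0.22  0.04]
```

Call:
{"method": "move_arm", "body": {
  "rows": "0 1.5 0 0 0 0 1;0.3 3.3 0 0 0 0 1;0.3 3.3 0 0 0 0 1;0.3 3.3 0 0 0 0 1;0.3 3.3 0 0 0 0 1;0.3 3.3 0 0 0 0 1;0.3 3.3 0 0 0 0 1;0.3 3.3 0 0 0 0 1;0.3 3.3 0 0 0 0 1;0.3 3.3 0 0 0 0 1;0.3 3.3 0 0 0 0 1;0.2 3.3 0 0 0 0 1;0 3.3 0 0 0 0 1;0 3.3 0 0 0 0 1;0 1.3 0 0 0 0 1;0 0 0 0 0 0 1;0 0 0 0 0 0 1;0 0 0 0 0 0 1"
}}

```text
time_s: 23.6
eef_pos: [0.4491, -0.3105, 0.2333]
eef_rot: [-0.001, 0.999, -0.037, -0.0]
wrist_force: [-0.0, 0.4, -1.4]
opening: 0.998
```

```bash
python3 p.py .45 -.3125 .08; python3 - <<'E'
from h import *
cams={n:ctrl.camera(n) for n in("side","top")}
w=-.077
for nm,x0,z in(("jar",[.452,.148],.005),("cup",[.467,.347],.005),("lid",[.45,-.3125],.003)):
    cc,mm=masks(cams,nm)
    for c,q in zip(cc,mm):
        r=fit([c],[q],nm,z,x0);d=r.x-np.array([.4597,.2476]);print(r.x.round(4),round(r.fun,3),"local",d@[np.cos(w),np.sin(w)],d@[-np.sin(w),np.cos(w)])
E
python3 shot.py 7
```

```text
t 23.6 pos [ 0.4491 -0.3105  0.2333] jaw -4.29 tilt 0.09 open 0.998 F [-0.   0.4 -1.4]
shift cm [ 0.12  0.21 15.33] turn [-0.07  0.05  0.11]
jar side [(0.5, [279.4, 154.8, 283.9, 168.3])]
jar top [(0.78, [238.3, 214.5, 271.7, 250.3])]
[0.4319 0.1864] 0.986 local -0.022986452274709912 -0.0631703555030459
[0.4532 0.1469] 0.088 local 0.0013102004283245504 -0.10089299469978318
cup side []
cup top [(0.67, [113.9, 203.2, 176.6, 242.2])]
[0.4661 0.3391] 0.103 local -0.0006082003717446095 0.0916809282265214
lid side [(0.83, [294.1, 300.1, 336.9, 335.7])]
lid top [(0.9, [463.2, 222.7, 495.1, 253.0]), (0.56, [314.0, 218.1, 342.7, 242.7])]
[ 0.4492 -0.3119] 0.103 local 0.032600324308334955 -0.5586854549160716
[ 0.4519 -0.3112] 0.093 local 0.03523576157831217 -0.5577637523500317
```

View pics/b7.png

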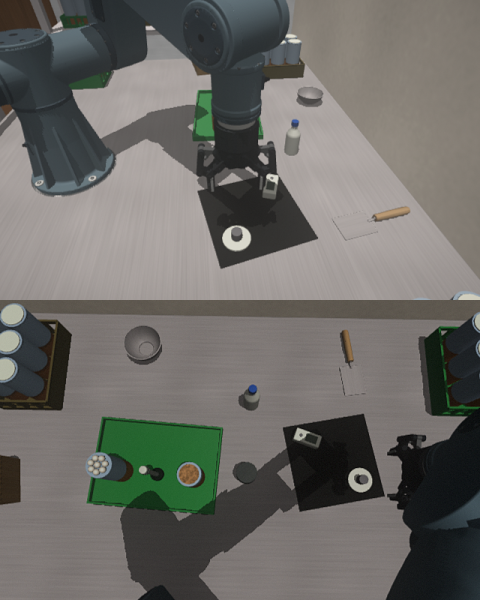

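Call:
{"method": "move_arm", "body": {
  "rows": "0.1 0.2 1 0 0 0 1;0 0 2.5 0 0 0 1;0 0 2.5 0 0 0 1;0 0 2.5 0 0 0 1;0 0 2.5 0 0 0 1;0 0 2 0 0 0 1;0 0 1.2 0 0 0 1;0 0 0.5 0 0 0 1;0 0 0 0 0 0 0.6;0 0 0 0 0 0 0.6;0 0 0 0 0 0 0.6;0 0 0 0 0 0 0.6"
}}

```text
time_s: 25.3
eef_pos: [0.4504, -0.3147, 0.0878]
eef_rot: [0.001, 0.999, -0.038, 0.001]
wrist_force: [1.1, 1.0, -0.2]
opening: 0.601
```

```bash
python3 p.py .45 -.312 .084; python3 shot.py 8; python3 - <<'E'
import cv2
cv2.imwrite("pics/z8.png",cv2.resize(cv2.imread("pics/side8.png")[220:370,230:430],None,fx=3.5,fy=3.5,interpolation=2))
E
```

```text
t 25.3 pos [ 0.4504 -0.3147  0.0878] jaw -4.36 tilt 0.1 open 0.601 F [ 1.1  1.  -0.2]
shift cm [-0.06 -0.26  0.38] turn [ 0.07 -0.07  0.04]
```

View pics/z8.png

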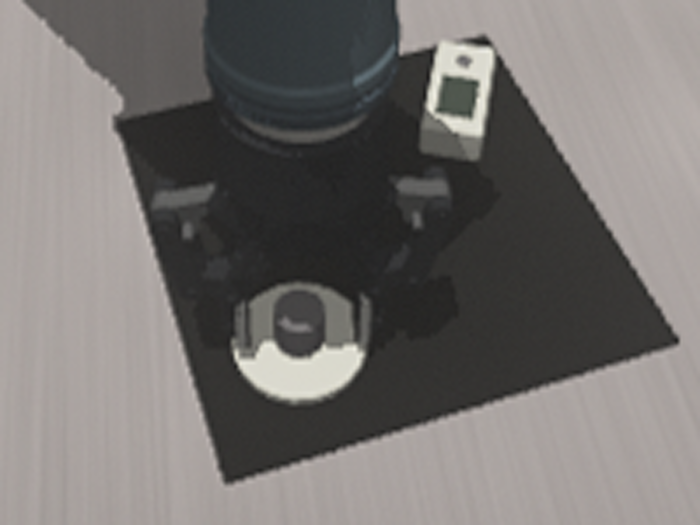

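Call:
{"method": "move_arm", "body": {
  "rows": "0 -0.2 0.3 0 0 0 0.6;0 0 0 0 0 0 0.6;0 0 0 0 0 0 0.2;0 0 0 0 0 0 0;0 0 0 0 0 0 0;0 0 0 0 0 0 0;0 0 0 0 0 0 0;0 0 0 0 0 0 0;0 0 0 0 0 0 0"
}}

```text
time_s: 26.3
eef_pos: [0.4503, -0.3124, 0.0841]
eef_rot: [0.0, 0.999, -0.038, 0.0]
wrist_force: [0.6, 0.5, 4.2]
opening: 0.286
```

```bash
python3 p.py .45 -.312 .084
```

```text
t 26.3 pos [ 0.4503 -0.3124  0.0841] jaw -4.36 tilt 0.03 open 0.286 F [0.6 0.5 4.2]
shift cm [-0.03 -0.03  0.01] turn [ 0.02 -0.03  0.04]
```

Call:
{"method": "move_arm", "body": {
  "rows": "0 0 -1 0 0 0 0;0 0 -2.5 0 0 0 0;0 0 -2.5 0 0 0 0;0 0 -2.5 0 0 0 0;0 0 -2.5 0 0 0 0;0 0 -2.5 0 0 0 0;0 0 -2.5 0 0 0 0;0 0 -1 0 0 0 0;0 0 0 0 0 0 0;0 0 0 0 0 0 0"
}}

```text
time_s: 27.3
eef_pos: [0.4497, -0.3118, 0.2529]
eef_rot: [-0.0, 0.999, -0.038, -0.001]
wrist_force: [-0.2, 0.6, -0.6]
opening: 0.28
```

```bash
python3 p.py .4525 .147 .25; python3 shot.py 9; python3 - <<'E'
import cv2
cv2.imwrite("pics/z9.png",cv2.resize(cv2.imread("pics/side9.png")[150:350,230:430],None,fx=2.8,fy=2.8,interpolation=2))
E
```

```text
t 27.3 pos [ 0.4497 -0.3118  0.2529] jaw -4.37 tilt 0.08 open 0.28 F [-0.2  0.6 -0.6]
shift cm [ -3.21 -45.77   0.34] turn [-0.05  0.06  0.03]
```

View pics/z9.png

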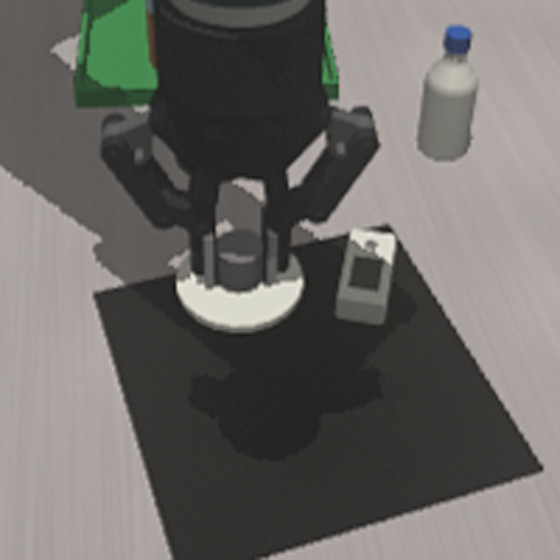

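Call:
{"method": "move_arm", "body": {
  "rows": "0 -1.5 0 0 0 0 0;-0.3 -3.3 0 0 0 0 0;-0.3 -3.3 0 0 0 0 0;-0.3 -3.3 0 0 0 0 0;-0.3 -3.3 0 0 0 0 0;-0.3 -3.3 0 0 0 0 0;-0.3 -3.3 0 0 0 0 0;-0.3 -3.3 0 0 0 0 0;-0.3 -3.3 0 0 0 0 0;-0.3 -3.3 0 0 0 0 0;-0.3 -3.3 0 0 0 0 0;-0.2 -3.3 0 0 0 0 0;0 -3.3 0 0 0 0 0;0 -3.3 0 0 0 0 0;0 -1.3 0 0 0 0 0;0 0 0 0 0 0 0;0 0 0 0 0 0 0;0 0 0 0 0 0 0;0 0 0 0 0 0 0"
}}

```text
time_s: 29.3
eef_pos: [0.453, 0.1449, 0.2538]
eef_rot: [0.0, 0.999, -0.039, -0.0]
wrist_force: [-0.6, -0.7, -0.4]
opening: 0.282
```

```bash
python3 p.py .4528 .147 .171; python3 shot.py 10;python3 - <<'E'
from h import *
cams={n:ctrl.camera(n) for n in("side","top")}
for nm,x0,z in(("jar",[.4525,.147],.005),("lid",[.4525,.147],.17)):
    cc,mm=masks(cams,nm)
    for c,q in zip(cc,mm):
        r=fit([c],[q],nm,z,x0);print(r.x.round(4),round(r.fun,3))
E
```

```text
t 29.3 pos [0.453  0.1449 0.2538] jaw -4.46 tilt 0.01 open 0.282 F [-0.6 -0.7 -0.4]
shift cm [-0.04 -0.21  8.28] turn [ 0.01  0.01 -0.06]
jar side [(0.97, [281.1, 139.2, 305.5, 178.2]), (0.35, [347.1, 233.6, 370.3, 267.6])]
jar top [(0.62, [253.7, 225.0, 270.5, 251.9])]
[0.4533 0.149 ] 0.129
[0.4392 0.1176] 0.74
lid side [(0.84, [278.9, 101.2, 308.5, 120.6])]
lid top [(0.9, [247.2, 211.0, 263.2, 244.7])]
[0.4524 0.152 ] 0.406
[0.4567 0.135 ] 0.737
```

View pics/b10.png

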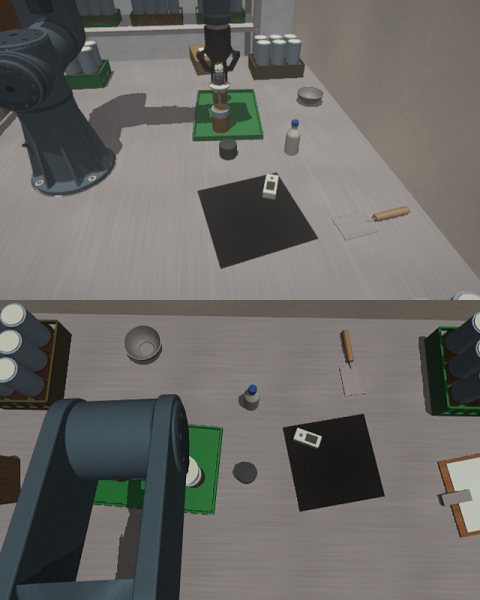

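Call:
{"method": "move_arm", "body": {
  "rows": "0 -0.2 1 0 0 0 0;0 0 2 0 0 0 0;0 0 2 0 0 0 0;0 0 1.5 0 0 0 0;0 0 1 0 0 0 0;0 0 0.3 0 0 0 0;0 0 0 0 0 0 0;0 0 0 0 0 0 0;0 0 0.2 0 0 0 0;0 0 0 0 0 0 0"
}}

```text
time_s: 30.7
eef_pos: [0.4534, 0.1479, 0.1743]
eef_rot: [-0.0, 0.999, -0.038, 0.0]
wrist_force: [-0.2, -0.5, -0.9]
opening: 0.284
```

```bash
python3 p.py .4532 .1475 .171
```

```text
t 30.7 pos [0.4534 0.1479 0.1743] jaw -4.37 tilt 0.05 open 0.284 F [-0.2 -0.5 -0.9]
shift cm [-0.02  0.04  0.33] turn [-0.01 -0.05  0.03]
```

Call:
{"method": "move_arm", "body": {
  "rows": "0 0 0.2 0 0 0 0;0 0 0.1 0 0 0 0;0 0 0 0 0 0 0;0 0 0 0 0 0 0"
}}

```text
time_s: 31.1
eef_pos: [0.4533, 0.1479, 0.1711]
eef_rot: [-0.0, 0.999, -0.038, 0.0]
wrist_force: [-0.6, 0.3, 2.1]
opening: 0.279
```

```bash
python3 p.py .4532 .1475 .171
```

```text
t 31.1 pos [0.4533 0.1479 0.1711] jaw -4.37 tilt 0.02 open 0.279 F [-0.6  0.3  2.1]
shift cm [-0.01  0.04  0.01] turn [-0.   -0.02  0.03]
```

Call:
{"method": "move_arm", "body": {
  "rows": "0 0 0 0 0 0 0.4;0 0 0 0 0 0 0.5;0 0 0 0 0 0 0.6;0 0 0 0 0 0 0.6;0 0 0 0 0 0 0.6;0 0 -0.5 0 0 0 0.6;0 0 -1.5 0 0 0 0.6;0 0 -2 0 0 0 0.6;0 0 -2.5 0 0 0 1;0 0 -2.5 0 0 0 1;0 0 -1 0 0 0 1;0 0 0 0 0 0 1"
}}

```text
time_s: 32.3
eef_pos: [0.454, 0.148, 0.2725]
eef_rot: [-0.0, 0.999, -0.038, 0.002]
wrist_force: [0.4, -0.5, 0.0]
opening: 1.004
```

```bash
python3 p.py .564 -.166 .27 -20.7; python3 shot.py 11
```

```text
t 32.3 pos [0.454  0.148  0.2725] jaw -4.36 tilt 0.21 open 1.004 F [ 0.4 -0.5  0. ]
shift cm [13.36 30.47  0.28] turn [-0.06 -0.2  16.34]
```

View pics/side11.png

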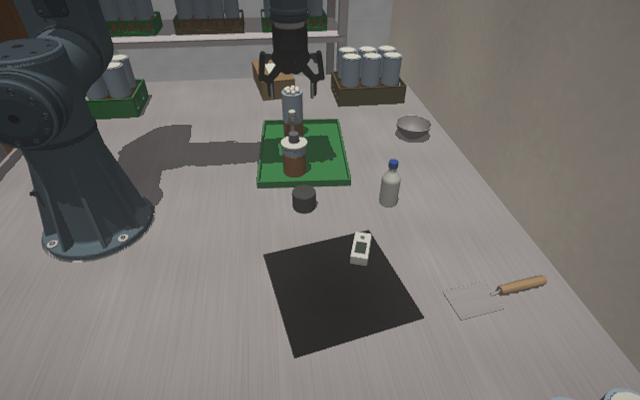

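Call:
{"method": "move_arm", "body": {
  "rows": "0.6 1.5 0 0 0 0 1;1.4 3.2 0 0 0 0 1;1.4 3.2 0 0 0 0 1;1.4 3.2 0 0 0 0 1;1.4 3.2 0 0 0 0 1;1.4 3.2 0 0 0 0 1;1.4 3.2 0 0 0 0 1;1.4 3.2 0 0 0 0 1;1.4 3.2 0 0 0 0 1;1.4 3.2 0 0 0 0 1;0 0 0 0 0 8.2 1;0 0 0 0 0 8.1 1;0 0 0 0 0 0 1;0 0 0 0 0 0 1"
}}

```text
time_s: 33.8
eef_pos: [0.5612, -0.164, 0.2694]
eef_rot: [-0.0, 0.984, -0.177, -0.001]
wrist_force: [0.5, -0.5, -0.3]
opening: 1.0
```

```bash
python3 p.py .564 -.166 .075 -20.7;python3 - <<'E'
from h import *
cams={n:ctrl.camera(n) for n in("side","top")}
print(proj(cams["top"],[.564,-.166,.027]))
w=-.077
for nm,x0,z in(("cup",[.467,.347],.005),("lid",[.4532,.1475],.09),("logger",[.564,-.166,1.21],.003)):
    cc,mm=masks(cams,nm)
    for c,q in zip(cc,mm):
        r=fit([c],[q],nm,z,x0,1 if nm=="logger" else False);d=r.x[:2]-np.array([.4597,.2476]);print(r.x.round(4),round(r.fun,3),"local",d@[np.cos(w),np.sin(w)],d@[-np.sin(w),np.cos(w)])
im=cams["top"]["color"].copy()
for nm,p in dict(cup=(.4664,.3466,.005,0),jar=(.4532,.1475,.005,0),lid=(.4532,.1475,.09,0),probe=(.4597,.2476,.005,0),).items():
        s=(sil(cams["top"],nm,*p)>.5).astype(np.uint8); cv2.drawContours(im,cv2.findContours(s,0,2)[0],-1,(0,0,255),1)
cv2.imwrite("pics/z12.png",cv2.resize(im[140:300,90:310],None,fx=3.5,fy=3.5,interpolation=2))
E
```

```text
t 33.8 pos [ 0.5612 -0.164   0.2694] jaw -20.45 tilt 0.14 open 1.0 F [ 0.5 -0.5 -0.3]
shift cm [ 0.38  0.1  19.44] turn [-0.02  0.14  0.25]
[[410.03576003 182.9552655 ]]
cup side [(0.83, [281.0, 84.9, 305.2, 135.0])]
cup top [(0.57, [113.5, 203.8, 174.3, 241.4])]
[0.4645 0.3505] 0.29 local -0.0031728573479739715 0.10293945067479184
[0.4659 0.3387] 0.111 local -0.0008446334389495873 0.09135498311678018
lid side [(0.53, [278.8, 130.5, 311.2, 152.6])]
lid top [(0.6, [233.0, 214.3, 268.6, 245.4])]
[0.4533 0.1454] 0.15 local 0.0014452581024506435 -0.10236302530409887
[0.4556 0.1479] 0.096 local 0.003553120318128124 -0.09968218040871353
logger side [(0.8, [350.0, 233.0, 371.8, 267.0])]
logger top [(0.58, [390.1, 168.4, 401.8, 186.6])]
[ 0.5625 -0.1662  1.2578] 0.135 local 0.13433600746295038 -0.4046534787786672
[ 0.5678 -0.1413  0.7383] 0.815 local 0.13766668085944864 -0.3794254633219074
```

View pics/z12.png

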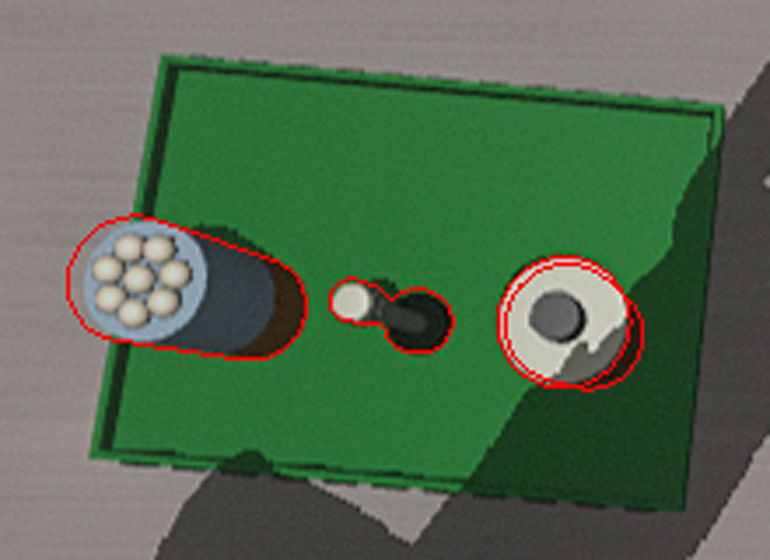

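```bash
python3 - <<'E'
from h import *
c=ctrl.camera("side")
im=c["color"].copy()
im=cv2.resize(im[70:200,240:370],None,fx=4.5,fy=4.5,interpolation=2)
for nm,p in dict(cup=(.4664,.3466,.005,0),lid=(.4532,.1475,.09,0),probe=(.4597,.2476,.005,0)).items():
        s=(sil(c,nm,*p)).astype(np.float32)[70:200,240:370]; s=(cv2.resize(s,None,fx=4.5,fy=4.5,interpolation=1)>.5).astype(np.uint8); cv2.drawContours(im,cv2.findContours(s,0,2)[0],-1,(0,0,255),1)
cv2.imwrite("pics/z13.png",im)
t=cv2.imread("pics/top0.png");ct=ctrl.camera("top")
t=cv2.resize(t[130:210,430:540],None,fx=6,fy=6,interpolation=2)
s=(sil(ct,"cup",.577,-.298,.003,0)).astype(np.float32)[130:210,430:540]; s=(cv2.resize(s,None,fx=6,fy=6,interpolation=1)>.5).astype(np.uint8); cv2.drawContours(t,cv2.findContours(s,0,2)[0],-1,(0,0,255),1)
cv2.imwrite("pics/z14.png",t)
E
```

```text
(no output)
```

View pics/z13.png

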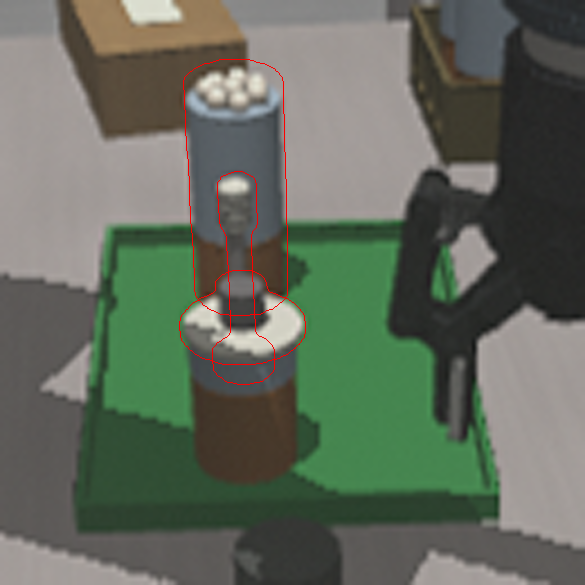

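View pics/z14.png

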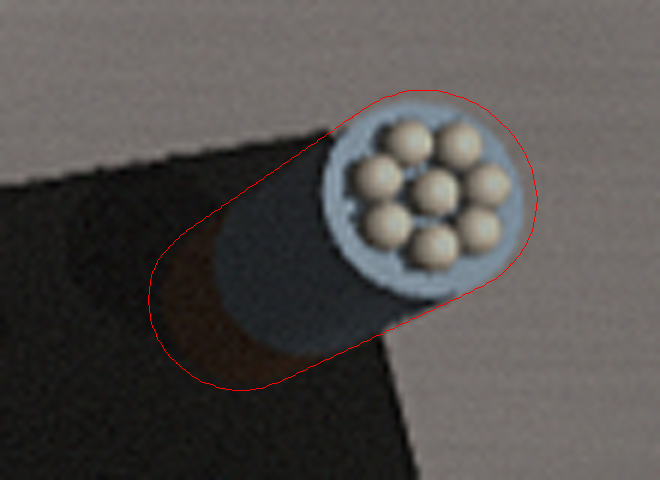

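```bash
python3 - <<'E'
from h import *
cams={n:ctrl.camera(n) for n in("side","top")}
# rim ellipse centres via blue mask in top view: initial and now
for tag,im,box in(("init",cv2.imread("pics/top0.png"),(470,140,530,190)),("now",cams["top"]["color"],(100,195,155,245))):
    x0,y0,x1,y1=box; s=im[y0:y1,x0:x1]; hsv=cv2.cvtColor(s,cv2.COLOR_BGR2HSV)
    m=((s.max(2)>105)&(s[...,0].astype(int)-s[...,2]>10)).astype(np.uint8)
    k=max(cv2.findContours(m,0,2)[0],key=cv2.contourArea); e=cv2.fitEllipse(cv2.convexHull(k)); ctr=(e[0][0]+x0,e[0][1]+y0)
    print(tag,ctr,e[1],[ (h,onz(cams["top"],ctr,h)[:2].round(4)) for h in(.12,.13,.14,.15)])
    # image scale: diameter
    for h in(.12,.135,.15):
        p=onz(cams["top"],ctr,h);a=np.linspace(0,6.28,40)
        pe=cv2.fitEllipse(proj(cams["top"],np.c_[p[0]+.03*np.cos(a),p[1]+.03*np.sin(a),0*a+h]).astype(np.float32));print("  h",h,pe[1])
E
```

```text
init (500.0042533874512, 162.83977699279785) (31.268869400024414, 34.10624313354492) [(0.12, array([ 0.5838, -0.3114])), (0.13, array([ 0.581 , -0.3065])), (0.14, array([ 0.5782, -0.3017])), (0.15, array([ 0.5754, -0.2969]))]
  h 0.12 (30.52843475341797, 33.31694793701172)
  h 0.135 (31.209394454956055, 34.06007766723633)
  h 0.15 (31.92141342163086, 34.83711624145508)
now (134.7481231689453, 215.1770191192627) (33.76905822753906, 51.165802001953125) [(0.12, array([0.4776, 0.3508])), (0.13, array([0.4763, 0.346 ])), (0.14, array([0.4751, 0.3412])), (0.15, array([0.4738, 0.3364]))]
  h 0.12 (32.163578033447266, 34.964813232421875)
  h 0.135 (32.88099670410156, 35.744712829589844)
  h 0.15 (33.63115310668945, 36.56019973754883)
```

```bash
python3 - <<'E'
from h import *
c=ctrl.camera("top")
for ctr in((132.9,220.6),):
    print([(h,onz(c,ctr,h)[:2].round(4)) for h in(.135,.145,.155)])
# bottom: fit of brown edge: show unannotated zoom w/ upright models at several y, rim and base circles
im=cv2.resize(c["color"][190:255,95:185],None,fx=8,fy=8,interpolation=2)
a=np.linspace(0,2*np.pi,60)
for (x,y),col in (((.4664,.3466),(0,0,255)),((.4664,.339),(0,255,255))):
    for h in(.005,.155):
        p=((proj(c,np.c_[x+.03*np.cos(a),y+.03*np.sin(a),0*a+h])-[95,190]+.5)*8).astype(np.int32);cv2.polylines(im,[p],True,col,1)
cv2.imwrite("pics/z15.png",im)
E
```

```text
[(0.135, array([0.4661, 0.3459])), (0.145, array([0.465 , 0.3411])), (0.155, array([0.4639, 0.3363]))]
```

View pics/z15.png

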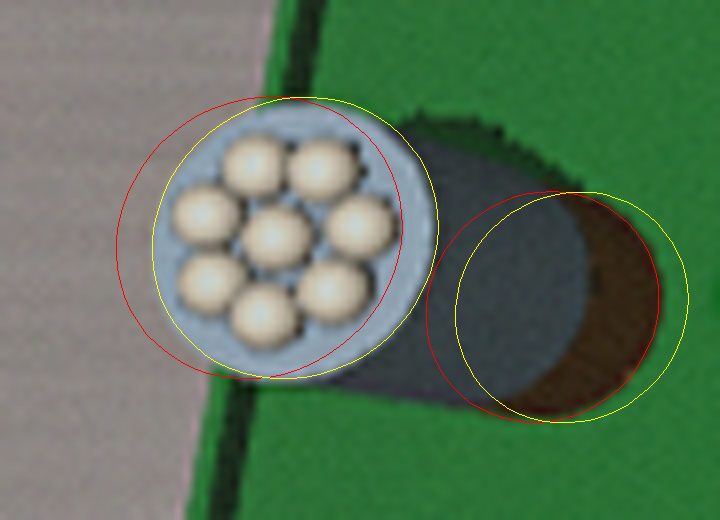

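```bash
python3 - <<'E'
from h import *
c=ctrl.camera("top"); t=cv2.imread("pics/top0.png")
im=cv2.resize(t[135:210,440:530],None,fx=8,fy=8,interpolation=2)
im=cv2.convertScaleAbs(im,alpha=1.8)
a=np.linspace(0,2*np.pi,60)
for (x,y),h,col in (((.577,-.2985),.003,(0,0,255)),((.577,-.2985),.153,(0,0,255)),((.577,-.2985),.14,(0,255,255))):
        p=((proj(c,np.c_[x+.03*np.cos(a),y+.03*np.sin(a),0*a+h])-[440,135]+.5)*8).astype(np.int32);cv2.polylines(im,[p],True,col,1)
cv2.imwrite("pics/z16.png",im)
E
```

```text
(no output)
```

View pics/z16.png

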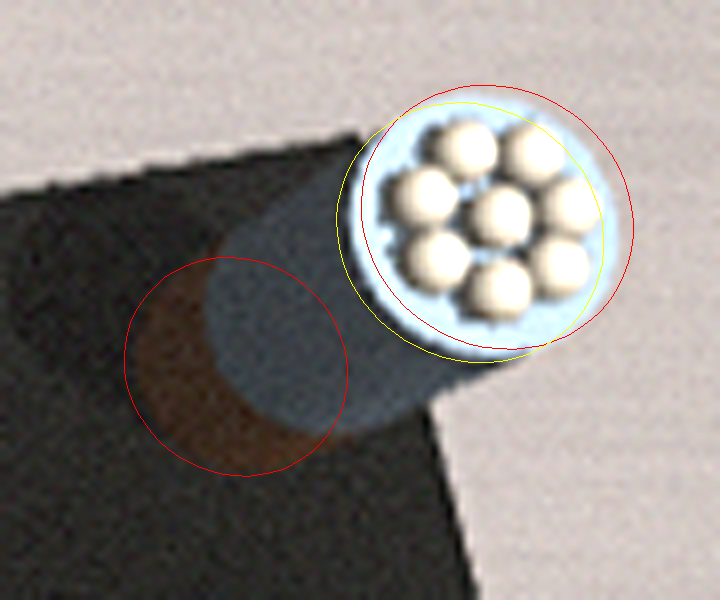

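Call:
{"method": "move_arm", "body": {
  "rows": "0.3 0.1 1 0 0 0 1;0 0 2.5 0 0 0 1;0 0 2.5 0 0 0 1;0 0 2.5 0 0 0 1;0 0 2.5 0 0 0 1;0 0 2.5 0 0 0 1;0 0 2.5 0 0 0 1;0 0 1.5 0 0 0 1;0 0 1 0 0 0 1;0 0 0 0 0 0 0.7;0 0 0 0 0 0 0.7;0 0 0 0 0 0 0.7"
}}

```text
time_s: 35.7
eef_pos: [0.565, -0.1667, 0.0872]
eef_rot: [0.0, 0.984, -0.179, 0.001]
wrist_force: [-0.0, -0.2, -0.3]
opening: 0.702
```

```bash
python3 p.py .5635 -.166 .083 -20.3; python3 shot.py 17; python3 - <<'E'
import cv2
cv2.imwrite("pics/z17.png",cv2.resize(cv2.imread("pics/side17.png")[190:310,280:430],None,fx=4,fy=4,interpolation=2))
E
```

```text
t 35.7 pos [ 0.565  -0.1667  0.0872] jaw -20.66 tilt 0.14 open 0.702 F [-0.  -0.2 -0.3]
shift cm [-0.17 -0.01  0.42] turn [ 0.02 -0.13 -0.36]
```

View pics/z17.png

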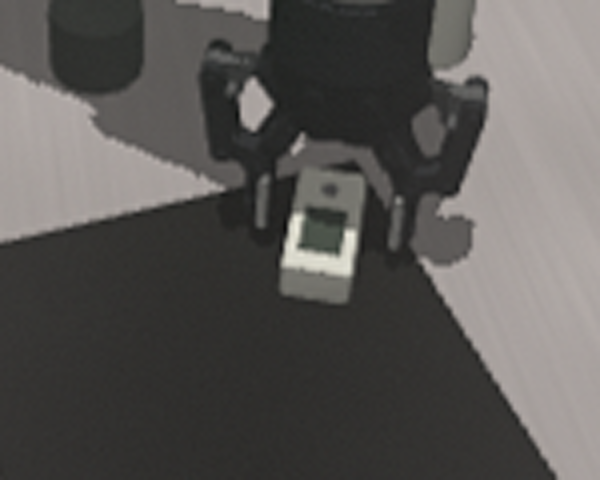

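Call:
{"method": "move_arm", "body": {
  "rows": "0 0 0.4 0 0 0 0.7;0 0 0 0 0 0 0.5;0 0 0 0 0 0 0.2;0 0 0 0 0 0 0;0 0 0 0 0 0 0;0 0 0 0 0 0 0;0 0 0 0 0 0 0;0 0 -1 0 0 0 0;0 0 -2 0 0 0 0;0 0 -2.5 0 0 0 0;0 0 -2.5 0 0 0 0;0 0 -2.5 0 0 0 0;0 0 -2.5 0 0 0 0;0 0 -2.5 0 0 0 0;0 0 -2 0 0 0 0;0 0 0 0 0 0 0;0 0 0 0 0 0 0"
}}

```text
time_s: 37.5
eef_pos: [0.5639, -0.1661, 0.2568]
eef_rot: [0.0, 0.984, -0.179, 0.0]
wrist_force: [0.3, -1.0, -1.6]
opening: 0.404
```

```bash
python3 p.py .556 .24 .26 -4.4; python3 shot.py 18; python3 - <<'E'
import cv2
cv2.imwrite("pics/z18.png",cv2.resize(cv2.imread("pics/side18.png")[100:310,280:480],None,fx=2.8,fy=2.8,interpolation=2))
E
```

```text
t 37.5 pos [ 0.5639 -0.1661  0.2568] jaw -20.66 tilt 0.01 open 0.404 F [ 0.3 -1.  -1.6]
shift cm [-15.07 -37.72  -0.33] turn [ 0.000e+00 -1.000e-02 -1.626e+01]
```

View pics/z18.png

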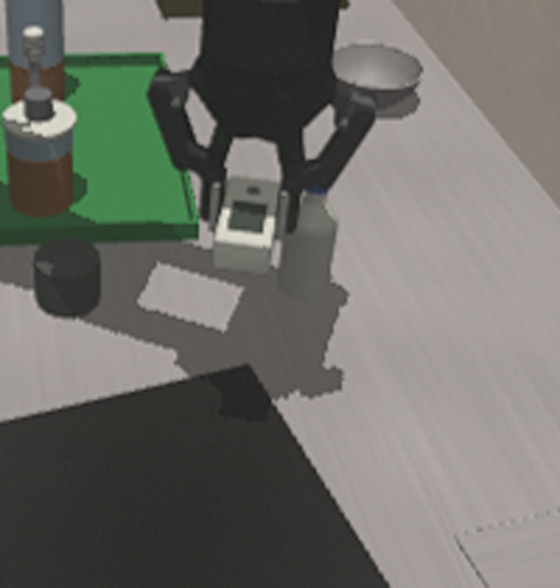

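Call:
{"method": "move_arm", "body": {
  "rows": "0 0 0 0 0 -8.1 0;0 0 0 0 0 -8.1 0;0 -1.5 0 0 0 0 0;-0.3 -3.4 0 0 0 0 0;-0.3 -3.4 0 0 0 0 0;-0.3 -3.4 0 0 0 0 0;-0.4 -3.4 0 0 0 0 0;-0.4 -3.4 0 0 0 0 0;-0.4 -3.4 0 0 0 0 0;-0.4 -3.4 0 0 0 0 0;-0.4 -3.4 0 0 0 0 0;-0.4 -3.4 0 0 0 0 0;-0.3 -3.4 0 0 0 0 0;-0.3 -3.4 0 0 0 0 0;0 -1.5 0 0 0 0 0;0 0 0 0 0 0 0;0 0 0 0 0 0 0;0 0 0 0 0 0 0"
}}

```text
time_s: 39.4
eef_pos: [0.5566, 0.2385, 0.2565]
eef_rot: [0.0, 0.999, -0.04, -0.0]
wrist_force: [0.2, 0.4, -1.2]
opening: 0.403
```

```bash
python3 p.py .556 .24 .086 -4.4
```

```text
t 39.4 pos [0.5566 0.2385 0.2565] jaw -4.58 tilt 0.05 open 0.403 F [ 0.2  0.4 -1.2]
shift cm [-0.06 -0.15 17.05] turn [ 0.04  0.04 -0.18]
```

Call:
{"method": "move_arm", "body": {
  "rows": "0 -0.1 1 0 0 0 0;0 0 2.5 0 0 0 0;0 0 2.5 0 0 0 0;0 0 2.5 0 0 0 0;0 0 2.5 0 0 0 0;0 0 2.5 0 0 0 0;0 0 1.5 0 0 0 0;0 0 1 0 0 0 0;0 0 0.5 0 0 0 0;0 0 0 0 0 0 0;0 0 0 0 0 0 0"
}}

```text
time_s: 40.5
eef_pos: [0.5575, 0.2407, 0.0929]
eef_rot: [-0.0, 0.999, -0.039, 0.001]
wrist_force: [0.8, -0.8, -1.3]
opening: 0.403
```

```bash
python3 p.py .556 .24 .085 -4.4; python3 shot.py 19; python3 - <<'E'
import cv2
cv2.imwrite("pics/z19.png",cv2.resize(cv2.imread("pics/side19.png")[60:200,240:380],None,fx=4,fy=4,interpolation=2))
E
```

```text
t 40.5 pos [0.5575 0.2407 0.0929] jaw -4.47 tilt 0.1 open 0.403 F [ 0.8 -0.8 -1.3]
shift cm [-0.15  0.08  0.79] turn [-0.03 -0.09 -0.07]
```

View pics/z19.png

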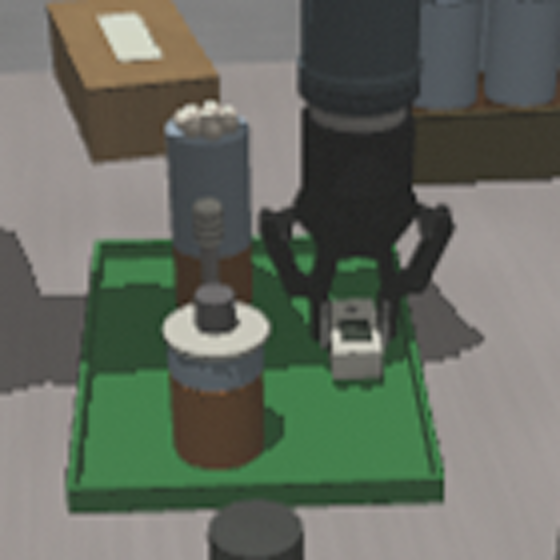

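Call:
{"method": "move_arm", "body": {
  "rows": "-0.2 0 0.4 0 0 0 0;0 0 0.2 0 0 0 0;0 0 0.1 0 0 0 0;0 0 0.1 0 0 0 0;0 0 0 0 0 0 0;0 0 0 0 0 0 0"
}}

```text
time_s: 41.2
eef_pos: [0.5548, 0.2407, 0.0841]
eef_rot: [0.0, 0.999, -0.039, -0.0]
wrist_force: [-0.8, -0.7, 2.4]
opening: 0.403
```

```bash
python3 p.py .556 .24 .085 -4.4
```

```text
t 41.2 pos [0.5548 0.2407 0.0841] jaw -4.46 tilt 0.01 open 0.403 F [-0.8 -0.7  2.4]
shift cm [ 0.13  0.06 -0.09] turn [ 0.    0.01 -0.06]
```

Call:
{"method": "move_arm", "body": {
  "rows": "0 0 0 0 0 0 0.5;0 0 0 0 0 0 0.55;0 0 0 0 0 0 0.55;0 0 0 0 0 0 0.55;0 0 0 0 0 0 0.55;0 0 -0.5 0 0 0 0.55;0 0 -1.5 0 0 0 0.55;0 0 -2.5 0 0 0 0.55;0 0 -2.5 0 0 0 0.55;0 0 -2.5 0 0 0 0.55;0 0 -2.5 0 0 0 0.55;0 0 -2.5 0 0 0 1;0 0 -2.5 0 0 0 1;0 0 -1 0 0 0 1;0 0 0 0 0 0 1"
}}

```text
time_s: 42.7
eef_pos: [0.5557, 0.2409, 0.2666]
eef_rot: [-0.001, 0.999, -0.039, 0.002]
wrist_force: [-0.0, 0.1, -0.4]
opening: 1.0
```

Call:
{"method": "move_arm", "body": {
  "rows": "0 1.5 0 0 0 0 1;0 3.3 0 0 0 0 1;0 3.3 0 0 0 0 1;0 3.3 0 0 0 0 1;0 3.3 0 0 0 0 1;0 3.3 0 0 0 0 1;0 3.3 0 0 0 0 1;0 3.3 0 0 0 0 1;0 3.3 0 0 0 0 1;0 3.3 0 0 0 0 1;0 3.3 0 0 0 0 1;0 3.3 0 0 0 0 1;0 3.3 0 0 0 0 1;0 1.5 0 0 0 0 1;0 0 0 0 0 0 1;0 0 0 0 0 0 1"
}}

```text
time_s: 44.3
eef_pos: [0.521, -0.1836, 0.2628]
eef_rot: [-0.001, 0.999, -0.039, -0.001]
wrist_force: [-0.8, -0.4, 0.5]
opening: 0.998
```

```bash
python3 p.py; python3 - <<'E'
from h import *
cams={n:ctrl.camera(n) for n in("side","top")}
w=-.077
for nm,x0,z in(("cup",[.467,.345],.005),("jar",[.4532,.1475],.005),("lid",[.4532,.1475],.09),("logger",[.555,.24,1.49],.005),("spray",[.6665,-.007],0),("tin",[.4624,.0032],0),("probe",[.4597,.2476],.005)):
    cc,mm=masks(cams,nm)
    for c,q in zip(cc,mm):
        r=fit([c],[q],nm,z,x0,1 if nm=="logger" else False);d=r.x[:2]-np.array([.4597,.2476]);print("  ",r.x.round(4),round(r.fun,3),"local",(d@[np.cos(w),np.sin(w)]).round(4),(d@[-np.sin(w),np.cos(w)]).round(4))
E
python3 shot.py 20;python3 - <<'E'
import cv2,numpy as np
a=cv2.resize(cv2.imread("pics/side20.png")[70:200,240:370],None,fx=3,fy=3,interpolation=2)
b=cv2.resize(cv2.imread("pics/top20.png")[150:280,90:220+90],None,fx=3,fy=3,interpolation=2)[:, :405]
cv2.imwrite("pics/z20.png",np.hstack([a,cv2.resize(cv2.imread("pics/top20.png")[140:300,100:300],(400,320)).copy() if 0 else cv2.resize(b,(405,390))]))
E
```

```text
t 44.3 pos [ 0.521  -0.1836  0.2628] jaw -4.51 tilt 0.13 open 0.998 F [-0.8 -0.4  0.5]
cup side [(0.86, [279.9, 83.7, 303.8, 134.2])]
cup top [(0.89, [113.3, 206.2, 175.1, 243.4])]
   [0.4649 0.3562] 0.261 local -0.0032 0.1087
   [0.4664 0.3403] 0.099 local -0.0004 0.0929
jar side [(0.7, [280.0, 148.1, 303.1, 179.7])]
jar top [(0.56, [258.7, 228.5, 272.3, 251.2])]
   [0.4521 0.1438] 0.368 local 0.0004 -0.1041
   [0.4373 0.1065] 0.913 local -0.0115 -0.1424
lid side [(0.73, [279.3, 130.8, 304.6, 153.3])]
lid top [(0.65, [230.3, 213.1, 267.6, 247.5])]
   [0.4514 0.1454] 0.179 local -0.0004 -0.1026
   [0.4553 0.1486] 0.061 local 0.0033 -0.099
logger side [(0.58, [281.0, 149.0, 304.0, 177.7])]
logger top [(0.73, [196.2, 174.7, 233.2, 196.7])]
   [0.555 0.24  1.49 ] 1.0 local 0.0956 -0.0002
   [0.5571 0.2404 1.4599] 0.179 local 0.0976 0.0003
spray side [(0.73, [376.9, 162.8, 399.4, 208.0])]
spray top [(0.91, [322.8, 112.4, 344.8, 149.0]), (0.28, [255.5, 226.3, 271.3, 247.4])]
   [ 0.6651 -0.0099] 0.107 local 0.2246 -0.2409
   [ 0.6673 -0.0092] 0.128 local 0.2267 -0.2401
tin side [(0.9, [290.2, 184.7, 315.0, 210.9]), (0.18, [280.0, 82.9, 304.2, 134.8])]
tin top [(0.56, [314.6, 217.4, 343.6, 243.0])]
   [0.4625 0.0034] 0.149 local 0.0216 -0.2433
   [0.4645 0.0025] 0.08 local 0.0236 -0.2441
probe side [(0.58, [287.8, 111.3, 297.7, 131.1])]
probe top [(0.8, [187.3, 217.7, 220.8, 241.1]), (0.62, [114.6, 205.0, 178.0, 241.8])]
   [0.4577 0.2527] 0.647 local -0.0024 0.005
   [0.4597 0.2464] 0.092 local 0.0001 -0.0012
```

View pics/z20.png

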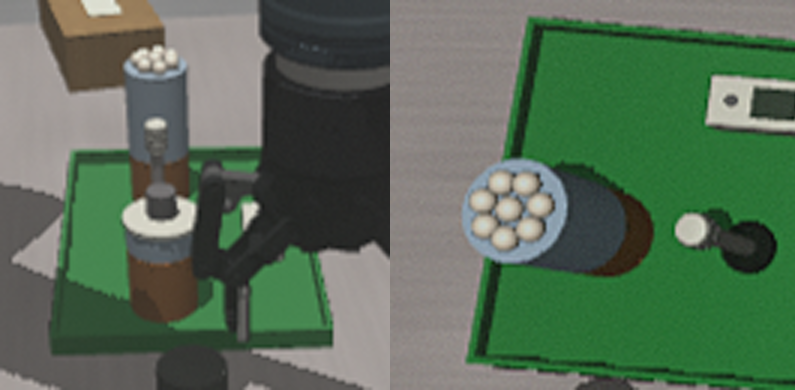

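View pics/b20.png

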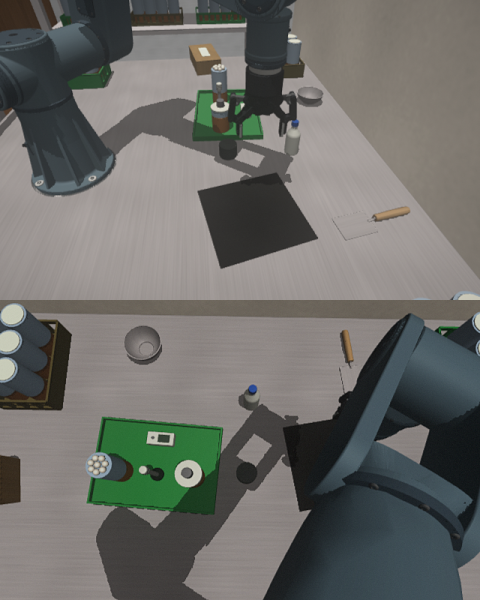

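```bash
python3 -c "
from bench import ctrl
print(ctrl.get_obs()['dq'].round(3)); print(ctrl.hand_in())"
```

```text
[-0.001  0.001 -0.001  0.    -0.    -0.   ]
the job is handed in; nothing more can be done
None
```

The climate check is set up in the tray and handed in at about 45 s; no verdict is reported. I placed the cup, the jar, the lid on the jar, and then the logger, and moved the gripper away to over the mat.

Positions from the last camera checks, measured from the probe in the tray's axes (allowed: within 15 mm each way):

| Thing | Result | Basis |
|---|---|---|
| Cup | about 93–100 mm left, within about 3 mm of the line | top camera and gripper position |
| Jar | about 101 mm right | top camera, before the lid went on |
| Lid | within about 3 mm of the jar's centre, looks level | both cameras |
| Logger | about 98 mm behind, about 2° off lengthwise, screen up | top camera only |
| Slim bottle and tin | within about 3 mm of their starting estimates, so not moved as far as I could measure | both cameras |

Checks that failed or disagreed:
- **Cup:** in the top view its base fits about 99 mm left, but its rim sits several millimetres nearer the probe than an upright model. That would mean a lean of at most about 0.04 rad, under the 0.1 limit. Part of it is probably the cup's modelled height, since the first pictures showed a smaller mismatch of the same kind. The side camera gave 109 mm, from a partly hidden view.
- **Jar:** with the lid on, the last top-view fit of the jar was unusable, because little of it shows. The side view gave 104 mm.
- **Logger:** the last side-view detection was wrong (it picked out the jar), so only the top view supports its position.
- **Probe:** it still fits its first position in the top view. The side view was too hidden to use.

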